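Hold the bag clip open over the recipe card

TASK

Squeeze the tails of the blue bag clip so that its jaws open on the steel rail, lift it off, and lower it gently over the middle of the recipe card's top edge, jaws down and in line with the edge. Finish while still holding it squeezed wide open there, with one jaw on each side of the card reaching a good centimetre or two down it and the clip touching neither the card nor its stand, so that I can slip a second card in. Do not let the clip go at the end, and leave the mugs, the jar and the coffee pods where they stand.

Things in the scene. Friction and masses are not known exactly. Their poses are not given: they have to be found in the camera images.
- clip: Blue plastic bag clip, 50 mm long, steel coil as pivot, about 80 g. Starts clamped upright on the rail's steel fin, coil resting on the fin's top. Origin: middle of the pivot axis. Own y along the pivot (and the fin), z up toward the two tails, x square to the jaws. The coil fills all within 8.8 mm of the pivot axis. Each tail pushes back with about 5 N shut, 13 N fully squeezed: grip with 20 N or more and keep gripping.
- clip_grip (a point): Point midway between the tops of the clip's two tails, 37 mm above the pivot, axes as the clip. The tops are 4 mm radius bars along y with centre lines at x = +-22 mm (52 mm wide over all, a V below); squeeze them together along x, from above. Fully squeezed, against a stop, they are 28 mm wide and 42 mm above the pivot.
- clip_jaws (a point): Point midway between the lower ends of the clip's two jaws, 42 mm below the pivot. Fully open, the jaw tips gape by about 26 mm and each jaw bulges to 22 mm from the middle plane.
- jaw_front (a joint): Opening angle of the clip's jaw on its own -x side, rad: 0 = as clamped on the 4 mm fin, -0.05 = shut with nothing between, +0.30 = wide open (stop). The two jaws are coupled and open equally.
- jaw_rear (a joint): Opening angle of the clip's jaw on its own +x side, same meaning.
- rail: Fixed clip rail: dark wooden foot 55 x 92 x 16 mm carrying an upright steel fin 4 mm thick (own x), 70 mm wide (own y). Origin at the centre of its underside, z up.
- rail_top (a point): Middle of the fin's top edge, 75 mm above the worktop, axes as the rail. The clip sits within 8 mm of the middle.
- card_stand: Fixed stand: pale wooden foot 52 x 116 x 27 mm with a stiff cream recipe card (picture and a red band on the front) standing upright in it. The card is 3 mm thick (own x) and 100 mm wide (own y). Origin at the centre of the foot's underside, z up.
- card_edge (a point): Middle of the card's top edge, 105 mm above the worktop, axes as the stand. The card stands clear 78 mm above the foot.
- mug_1: the white mug with pale blue flowers, about 82 mm across and 91 mm tall, standing between the card and the rail, toward the back. Bystander; origin on its underside.
- mug_2: the white mug with green diamonds, about 83 mm across and 94 mm tall, front right. Bystander; origin on its underside.
- sugar_jar: jar with a red lid, 68 mm across, 100 mm tall, rear left. Bystander; origin at the centre of its underside.
- coffee_pod_0: coffee pod with a red foil, 51 mm across, 44 mm tall, at the left. Bystander; origin at the centre of its underside.
- coffee_pod_1: coffee pod with a yellow foil, same size, at the left. Bystander; origin at the centre of its underside.
- coffee_pod_2: coffee pod with a green foil, same size, at the left. Bystander; origin at the centre of its underside.
There are look-alikes about, which are no part of the job. Leave any orange look-alike of the clip alone.

How it is judged:
By the outcome, as a careful person would: the job done as asked, in the order asked, and still so for the second after the job is handed in, while the arm keeps its last pose, push and grip.
It also fails if it takes over 32 s, if anything falls off the work surface, if the arm or the gripper's body presses on something with over 40 N, if the wrist force passes 120 N, or if a joint passes its speed limit or range.

ROBOT

A 6-joint arm with a two-finger parallel gripper is mounted at the origin on a cart in front of the work surface, level with it; the furniture and walls round the work are solid. World frame = base frame: x ahead of the robot, y to its left, z up, the work surface at z = 0. Lengths are in m, angles in rad, forces in N, time in s.
With the tool pointing down it reaches from about 0.3 to 0.75 m from the base axis. Payload 8.5 kg.
Tool frame: the origin (TCP) lies on the centre line of the jaws, within the pads' length; the fingertips stand 17 mm ahead of it and the grasp point (between the pads) lies 2 mm behind it (r.nose_length is the z of the fingertips in the tool frame, in m); z points along the fingers, y is the line along which they close (so a half turn about z gives the same grasp; the last joint's range is limited). The gripper opens to 85 mm and grips with 20 to 120 N. Pads are 22 mm wide; open, the fingers measure 114 mm over their backs; the gripper's body (76 mm by 85 mm) begins 54 mm behind the grasp point. The pads swing forward as they close: fully open they stand 13 mm farther back than shut.
Start: joints at [1.075, 0.381, 1.297, -0, 1.464, -0.215], TCP at [0.152, 0.528, 0.248] pointing down, gripper open.
Joint ranges: [-3.11, 3.11], [-0.89, 2.33], [0.22, 2.48], [-1.42, 4.56], [0.17, 2.85], [-2.88, 2.88]. Speed limits (rad/s): [2.39, 2.39, 3.14, 3.14, 3.14, 3.14].

INTERFACE

Orientations are given as a unit quaternion [x, y, z, w].
In Python, from plant import r gives the robot as it stands.
- The arm moves only by the shell command python3 -m handwheel 'ROWS'. ROWS is JSON, a list of rows, each an object with "hand": the finger opening in cm, from 0 to 8.54; "linear": the shift along the tool's x, y, z in cm, a list of three; "yaw": the turn about the tool's z in degrees. A call has 1 to 20 rows; each row is the pose to reach, as a shift and turn from the pose commanded when the call began, along the tool's axes at that moment; what a row does not reach only later rows make up. A row lasts 1/8 s, in which the tool goes at most 62.5 mm and 10.7 degrees, less where a joint would pass 70% of its speed; a pose out of reach is approached as far as the arm can. A call with a gripper value outside its range is refused whole. The fingers move at their own pace and stop on an object; the grip force is fixed at half the most. Time passes only in rows, so rows that repeat a pose let the fingers close. It gives the time, the measured TCP pose, the force, the opening and the grip force at its end, in the units of the state.
- r.observe(): the state, without advancing time (a new reading comes with each control period).
- r.capture(name): name is "scene" or "top"; returns a dict with "pixels" (480x640x3 uint8, red, green, blue), "mtx" (3x3 intrinsics, pixels), "distortion" ([k1, k2, p1, p2, k3] as OpenCV has them; the pictures are not rectified), "pose" (4x4, takes a point from camera to world coordinates). Camera axes: x right, y down, z forward; pixel columns grow to the right and rows downward; lengths in m; the calibration is good to about 2 mm. A picture is of the moment at which its call begins. There is no depth.
- r.job_done(): hands the job in; it is judged then, once.
Trained networks look in a picture, given as the dict that the camera call returned (one of the last four; its "shot" number tells which), for a name from the list of things; names that differ only in an ending like _2 or _b are one class to them, and where a whole thing is asked for, a point or a joint stands for the part that bears it (a point fixed in the world has none). Each returns a list of dicts, best first, with "conf" (0 to 1); they miss things now and then, are a little off and sometimes report something else, mostly with a low value. They report only what shows in the picture. A call takes as long as a camera call. They do not tell look-alikes from the thing itself.
- r.trace(name, picture): "region" (480x640 bool, what is visible of it).
- r.landmark_of(name, picture): "point" ([x, y, z] in m, in world coordinates, good to about 4 mm: a listed point, or the origin of a listed thing).
The state is a dict: "t": time; "joints": joint angles; "joint_velocities": joint speeds; "joint_torque": joint torques, N m; "tool_pos": TCP position; "tcp_rot": TCP orientation; "wrist_force": force on the tool from outside, world axes, zero at the start; "torque": the same for the moment, N m; "grip_width": finger opening in m; "grip_force": force on a finger pad.
Only numpy, scipy, OpenCV 4.12 (cv2) and the standard library are available. Lean on these libraries where they do the work, as an engineer would, in place of code of your own. Each camera call takes 0.05 s, during which the arm holds its last target. There are 200 camera calls.

## Working session

There is one attempt and no reset: what is moved stays moved. The work goes in short steps, Python scripts to look and compute and a shell command to move; the robot and the scene stay as the last step left them, time stands still between calls to the robot, and variables do not carry over. Pictures are saved under pics/ and viewed, at most 10 in all, crops included, and the job is handed in when it is done.

```bash
mkdir -p pics; ls; python3 - <<'E'
from plant import r
import cv2
s=r.observe();print(s['t'],s['tool_pos'],s['tcp_rot'],s['grip_width'],r.nose_length)
for n in('scene','top'):
    p=r.capture(n);cv2.imwrite(f'pics/{n}0.png',p['pixels'][:,:,::-1])
    print(n,p['pose'].round(3).tolist() if hasattr(p['pose'],'round') else p['pose'])
    for k in('clip','clip_grip','clip_jaws','rail','rail_top','card_stand','card_edge','mug_1','sugar_jar','coffee_pod_0'):
        for d in r.landmark_of(k,p): print(k,round(d['conf'],2),[round(float(v),4) for v in d['point']])
E
```

```text
pics
0.0 [0.15228137 0.52821179 0.24769524] [ 1.39942443e-01  9.90159355e-01 -7.08200311e-04 -2.48804257e-04] 0.08557394444602327 0.017
scene [[-0.714, -0.47, 0.52, -0.321], [-0.7, 0.499, -0.51, 0.827], [-0.02, -0.728, -0.685, 1.165], [0.0, 0.0, 0.0, 1.0]]
clip 0.52 [0.4532, 0.2749, 0.0428]
clip_grip 0.61 [0.4479, 0.2721, 0.0791]
clip_grip 0.5 [0.4673, 0.1522, 0.122]
card_stand 0.48 [0.4633, -0.1507, 0.0022]
card_edge 0.51 [0.4663, -0.1513, 0.1061]
mug_1 0.64 [0.5793, -0.0107, 0.0044]
sugar_jar 0.65 [0.58, 0.3428, 0.0017]
coffee_pod_0 0.53 [0.4616, 0.4016, -0.003]
top [[0.097, -0.975, 0.2, 0.271], [-0.995, -0.096, 0.015, 0.009], [0.005, -0.2, -0.98, 1.203], [0.0, 0.0, 0.0, 1.0]]
clip 0.9 [0.4476, 0.2703, 0.0458]
clip 0.77 [0.4704, 0.1582, 0.0828]
clip_grip 0.92 [0.4725, 0.1547, 0.1192]
clip_grip 0.87 [0.4508, 0.2754, 0.0818]
clip_jaws 0.91 [0.4548, 0.2709, 0.0013]
clip_jaws 0.84 [0.471, 0.154, 0.0404]
rail 0.86 [0.4683, 0.1516, 0.0018]
rail_top 0.76 [0.4715, 0.1553, 0.0757]
card_stand 0.93 [0.4672, -0.1552, 0.0015]
card_edge 0.64 [0.464, -0.1517, 0.1056]
mug_1 0.75 [0.4012, -0.3885, 0.0031]
mug_1 0.71 [0.5787, -0.0089, -0.0016]
mug_1 0.67 [0.5832, 0.3466, 0.0008]
sugar_jar 0.79 [0.5834, 0.3477, -0.0004]
sugar_jar 0.4 [0.4712, -0.1546, -0.0002]
coffee_pod_0 0.76 [0.4316, 0.453, 0.0023]
coffee_pod_0 0.66 [0.4045, 0.3634, 0.0001]
coffee_pod_0 0.62 [0.4591, 0.3967, 0.0012]
```

View pics/top0.png

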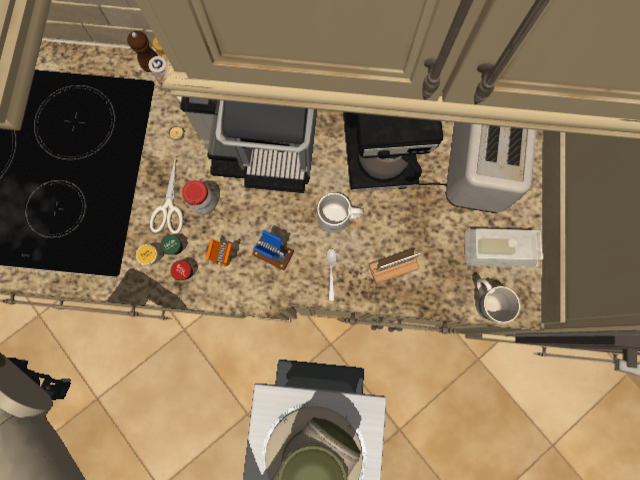

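View pics/scene0.png

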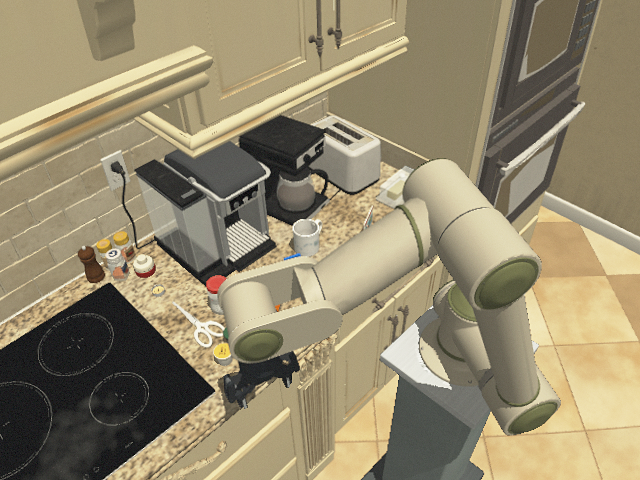

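The top view shows two clips: blue at (272,247) on the dark rail, and an orange look-alike at (220,252). The blue one fits, being blue and on the rail's fin. The card is at (395,263). I'll confirm with metric, enlarged crops.

```bash
cat >h.py <<'E'
import numpy as np,cv2
from plant import r
def rect(p,cx,cy,z,half=.07,n=400):
    # metric top view of plane z: column -> -y (right), row -> -x (down)
    g=np.linspace(half,-half,n)
    Y,X=np.meshgrid(cy+g,cx+g)
    P=np.stack([X,Y,np.full_like(X,z)],-1).reshape(-1,3)
    uv=proj(p,P)
    return cv2.remap(p['pixels'],uv[:,0].reshape(n,n).astype('f4'),uv[:,1].reshape(n,n).astype('f4'),cv2.INTER_CUBIC)
def proj(p,P):
    T=np.linalg.inv(np.array(p['pose']))
    rv=cv2.Rodrigues(T[:3,:3])[0]
    return cv2.projectPoints(np.asarray(P,float),rv,T[:3,3],np.array(p['mtx']),np.array(p['distortion']))[0].reshape(-1,2)
E
python3 - <<'E'
from h import *
p=r.capture('top')
a=rect(p,.471,.155,.12);b=rect(p,.466,-.152,.105)
cv2.imwrite('pics/r1.png',np.hstack([a,b])[:,:,::-1])
for k in('clip','rail','card_stand'):
    for d in r.trace(k,p):
        m=d['region'];v,u=np.nonzero(m);print(k,round(d['conf'],2),u.mean().round(),v.mean().round(),len(u),cv2.minAreaRect(np.stack([u,v],1).astype('f4')))
E
```

```text
clip 0.88 219.0 252.0 496 ((218.30770874023438, 251.96153259277344), (23.337820053100586, 23.730052947998047), 11.309932708740234)
clip 0.84 269.0 244.0 503 ((269.9000244140625, 244.2000274658203), (25.043960571289062, 22.807889938354492), 26.56505012512207)
rail 0.67 278.0 258.0 306 ((272.9000244140625, 252.20004272460938), (33.98823547363281, 21.0190372467041), 26.56505012512207)
card_stand 0.86 393.0 265.0 1011 ((394.7396545410156, 264.495361328125), (22.278732299804688, 50.94123840332031), 69.22774505615234)
card_stand 0.7 276.0 258.0 428 ((272.1031188964844, 252.76805114746094), (37.364742279052734, 21.82994270324707), 23.96249008178711)
card_stand 0.22 269.0 244.0 479 ((269.2549743652344, 244.20822143554688), (24.376880645751953, 22.83336639404297), 25.201122283935547)
```

View pics/r1.png

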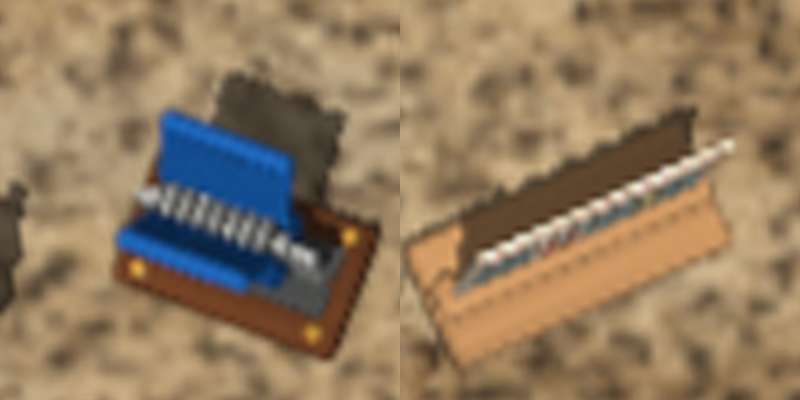

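The enlarged crop confirms it: the blue clip on the brown rail, with tail bars at about (229,133) and (182,260) and the coil along (148,193)–(320,268). The card's edge runs (475,260)–(732,145). Next I refine the angles and middles.

```bash
cat >>h.py <<'E'
def delta(x,y,z,ang):
    s=r.observe();from scipy.spatial.transform import Rotation as R
    M=R.from_quat(s['tcp_rot']).as_matrix();d=M.T@(np.array([x,y,z])-s['tool_pos'])*100
    a=np.degrees(np.arctan2(M[1,1],M[0,1]));w=(ang-a+90)%180-90
    print('linear cm',d.round(2),'yaw',round(-w,2),'alt',round(-w-180*np.sign(-w),2),'tool y now',round(a,2),'tilt',M[:,2].round(4))
E
python3 - <<'E'
from h import *
p=r.capture('top')
def fit(m,cx,cy,n=1200,half=.07,L=None):
    v,u=np.nonzero(m);q=np.stack([u,v],1).astype('f4')
    g=lambda t:half-2*half*t/(n-1)
    rc=cv2.minAreaRect(q);vx,vy,x0,y0=cv2.fitLine(q,cv2.DIST_HUBER,0,.01,.01).ravel()
    d=np.array([vx,vy]);t=(q-[x0,y0])@d;lo,hi=np.percentile(t,[.5,99.5]);m0=np.array([x0,y0])+d*(lo+hi)/2
    print('angle of line (deg from +y)',np.degrees(np.arctan(vy/vx))*-1,'len mm',(hi-lo)*2*half/n*1e3,'mid',cx+g(m0[1]),cy+g(m0[0]),'rect',[(round(a,1)) for a in rc[1]],rc[2])
def big(m):
    n,l,s,_=cv2.connectedComponentsWithStats(m.astype('u1'));return l==1+s[1:,4].argmax()
a=rect(p,.471,.155,.12,n=1200);h=cv2.cvtColor(a,cv2.COLOR_RGB2HSV)
blue=big((h[...,0]>100)&(h[...,0]<125)&(h[...,1]>150)&(h[...,2]>60))
br=(h[...,0]>100)&(h[...,0]<125)&(h[...,1]>150)&(h[...,2]>60)
n,l,s,_=cv2.connectedComponentsWithStats(br.astype('u1'))
for i in range(1,n):
    if s[i,4]>5000: print('blue',s[i]);fit(l==i,.471,.155)
b=rect(p,.466,-.152,.105,n=1200);h2=cv2.cvtColor(b,cv2.COLOR_RGB2HSV)
cr=big((h2[...,2]>175)&(h2[...,1]<60));print('card',cr.sum());fit(cr,.466,-.152)
f=rect(p,.466,-.152,.027,n=1200);h3=cv2.cvtColor(f,cv2.COLOR_RGB2HSV)
wd=big((h3[...,1]>100)&(h3[...,2]>140));print('foot');fit(wd,.466,-.152)
o=np.hstack([np.where(blue[...,None],a,a//3),np.where(cr[...,None],b,b//3)]);cv2.imwrite('pics/m.png',cv2.resize(o,(800,400))[:,:,::-1])
E
```

```text
blue [  481   342   423   381 83554]
angle of line (deg from +y) -31.784615 len mm 58.38784625879924 mid 0.4804476871627453 0.14306844837387223 rect [511.8, 224.6] 24.598331451416016
blue [  359   642   502   228 55362]
angle of line (deg from +y) -16.353933 len mm 57.27693461100261 mid 0.4517853904890323 0.1537649743172494 rect [503.7, 133.5] 20.159847259521484
card 9447
angle of line (deg from +y) 25.106224 len mm 39.486208829243985 mid 0.45666554907586887 -0.13577163525445368 rect [44.6, 345.4] 65.66876220703125
foot
angle of line (deg from +y) 21.07916 len mm 115.96770058441163 mid 0.4519183072303072 -0.1562557228239061 rect [547.2, 1020.1] 64.50244903564453
```

View pics/m.png

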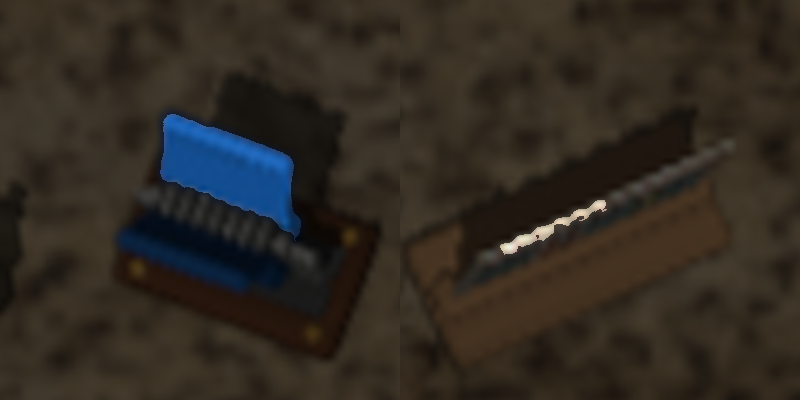

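The mask holds the rear tail and part of the card edge. Card yaw comes out at about 25°. For the clip's yaw I use the rail foot, coil and tail edges.

```bash
python3 - <<'E'
from h import *
p=r.capture('top')
def ang(z,cx,cy,sel,tag):
    a=rect(p,cx,cy,z,n=1200);h=cv2.cvtColor(a,cv2.COLOR_RGB2HSV).astype(int)
    m=sel(h).astype('u1');n,l,s,_=cv2.connectedComponentsWithStats(cv2.morphologyEx(m,cv2.MORPH_CLOSE,np.ones((9,9))))
    m=l==1+s[1:,4].argmax();hl=cv2.convexHull(np.argwhere(m)[:,::-1].astype('i4'))
    q=cv2.approxPolyDP(hl,25,True)[:,0]
    for i in range(len(q)):
        d=q[(i+1)%len(q)]-q[i];L=np.hypot(*d)
        if L>150: print(tag,'edge',q[i],'len mm',round(L*.14/1.2,1),'ang',round(float(np.degrees(np.arctan2(d[1],d[0]))),1))
ang(.016,.471,.155,lambda h:(h[...,0]<14)&(h[...,1]>110)&(h[...,2]>40)&(h[...,2]<140),'railfoot')
ang(.121,.471,.155,lambda h:(h[...,0]>100)&(h[...,0]<125)&(h[...,1]>150)&(h[...,2]>60),'clip')
ang(.027,.466,-.152,lambda h:(h[...,1]>100)&(h[...,2]>140),'cardfoot')
# model check: project bars, fin, card for chosen yaw onto the picture
def draw(im,c,yaw,pts,col):
    t=np.radians(yaw);R=np.array([[np.cos(t),-np.sin(t),0],[np.sin(t),np.cos(t),0],[0,0,1]])
    uv=proj(p,np.array(pts)@R.T+c)
    for k in range(0,len(uv),2): cv2.line(im,*[tuple((int((u-230)*4),int((v-200)*4)))for u,v in uv[k:k+2]],col,1)
im=cv2.resize(p['pixels'][200:300,230:430],None,fx=4,fy=4,interpolation=cv2.INTER_CUBIC)
draw(im,[.472,.154,.121],-21.5,[[22,-25,0],[22,25,0],[-22,-25,0],[-22,25,0]]*np.array(1e-3),(255,255,0))
draw(im,[.470,.152,.016],-21.5,np.array([[27.5,-46,0],[27.5,46,0],[-27.5,-46,0],[-27.5,46,0]])*1e-3,(0,255,0))
draw(im,[.465,-.153,.105],25,np.array([[0,-50,0],[0,50,0],[-26,-58,-78],[-26,58,-78],[26,-58,-78],[26,58,-78]])*1e-3,(0,255,0))
cv2.imwrite('pics/model.png',im[:,:,::-1])
delta(.472,.154,.20,-21.5)
E
```

```text
railfoot edge [1068  539] len mm 53.0 ang 112.0
railfoot edge [898 960] len mm 80.2 ang -160.1
railfoot edge [213 616] len mm 74.2 ang -16.2
railfoot edge [824 439] len mm 30.8 ang 22.3
clip edge [888 722] len mm 51.4 ang -155.3
clip edge [488 538] len mm 22.0 ang -86.0
clip edge [501 350] len mm 44.6 ang 17.8
clip edge [865 467] len mm 29.9 ang 84.8
cardfoot edge [1130  579] len mm 57.9 ang 106.5
cardfoot edge [ 989 1055] len mm 21.4 ang 128.1
cardfoot edge [ 876 1199] len mm 21.4 ang 180.0
cardfoot edge [ 693 1199] len mm 50.8 ang -162.1
cardfoot edge [ 279 1065] len mm 30.7 ang -122.9
cardfoot edge [136 844] len mm 22.9 ang -107.5
cardfoot edge [ 77 657] len mm 21.5 ang -32.8
cardfoot edge [232 557] len mm 96.1 ang -10.6
cardfoot edge [1042  406] len mm 22.6 ang 63.0
linear cm [-41.08 -27.12   4.83] yaw -84.59 alt 95.41 tool y now 73.91 tilt [ 0. -0. -1.]
```

View pics/model.png

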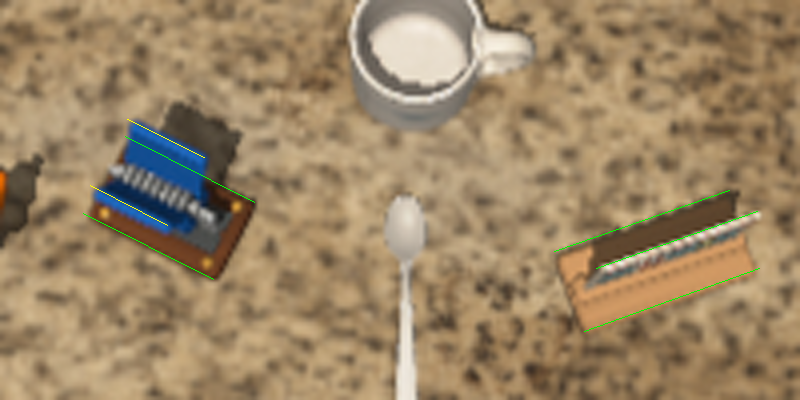

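The overlay fits: the yellow bar lines lie on both blue tails at (165,140) and (130,207), and the green lines lie on the rail foot and the card stand. Move above the clip.

```bash
python3 -m handwheel '[{"hand":8.5,"linear":[-5,-3,0],"yaw":10},{"hand":8.5,"linear":[-10,-6.5,0],"yaw":20},{"hand":8.5,"linear":[-15,-10,1],"yaw":30},{"hand":8.5,"linear":[-20,-13,1],"yaw":40},{"hand":8.5,"linear":[-25,-16.5,2],"yaw":50},{"hand":8.5,"linear":[-30,-20,3],"yaw":60},{"hand":8.5,"linear":[-35,-23,4],"yaw":70},{"hand":8.5,"linear":[-38,-25,4.8],"yaw":80},{"hand":8.5,"linear":[-40,-26.5,4.8],"yaw":90},{"hand":8.5,"linear":[-41.1,-27.1,4.8],"yaw":95.4},{"hand":8.5,"linear":[-41.1,-27.1,4.8],"yaw":95.4},{"hand":8.5,"linear":[-41.1,-27.1,4.8],"yaw":95.4}]'
python3 - <<'E'
from h import *
delta(.472,.154,.122,-21.5)
p=r.capture('scene')
for k in('clip','clip_grip'):
    for d in r.landmark_of(k,p): print(k,round(d['conf'],2),np.round(d['point'],4))
E
```

```text
t: 2.9
tool_pos: [0.4718, 0.1545, 0.2003]
tcp_rot: [0.826, 0.564, -0.0, -0.0]
wrist_force: [0.1, -0.8, -0.1]
grip_width: 0.0853
grip_force: 0.0
linear cm [-0.04  0.04  7.83] yaw 0.14 alt -179.86 tool y now -21.36 tilt [-2.e-04  1.e-04 -1.e+00]
clip 0.93 [0.4706 0.1554 0.0803]
clip 0.75 [0.4477 0.2721 0.0434]
clip 0.15 [0.4744 0.1515 0.0057]
clip_grip 0.71 [0.4651 0.1477 0.1208]
clip_grip 0.7 [0.4515 0.2717 0.0814]
```

```bash
python3 -m handwheel '[{"hand":8.5,"linear":[0,0,2],"yaw":0},{"hand":8.5,"linear":[0,0,4],"yaw":0},{"hand":8.5,"linear":[0,0,6],"yaw":0},{"hand":8.5,"linear":[0,0,7.2],"yaw":0},{"hand":8.5,"linear":[0,0,7.7],"yaw":0},{"hand":7.5,"linear":[0,0,7.7],"yaw":0},{"hand":6.5,"linear":[0,0,7.7],"yaw":0},{"hand":5.8,"linear":[0,0,7.7],"yaw":0},{"hand":5.4,"linear":[0,0,7.7],"yaw":0},{"hand":5.2,"linear":[0,0,7.7],"yaw":0},{"hand":5.0,"linear":[0,0,7.7],"yaw":0},{"hand":5.0,"linear":[0,0,7.7],"yaw":0}]'
```

```text
t: 4.55
tool_pos: [0.4726, 0.1541, 0.124]
tcp_rot: [0.827, 0.563, 0.001, 0.0]
wrist_force: [-1.6, -0.4, 5.5]
grip_width: 0.0502
grip_force: 7.9
```

```bash
python3 -m handwheel '[{"hand":4.6,"linear":[0,0,-0.1],"yaw":0},{"hand":4.2,"linear":[0,0,-0.2],"yaw":0},{"hand":3.8,"linear":[0,0,-0.3],"yaw":0},{"hand":3.4,"linear":[0,0,-0.4],"yaw":0},{"hand":3.0,"linear":[0,0,-0.5],"yaw":0},{"hand":2.6,"linear":[0,0,-0.5],"yaw":0},{"hand":1.5,"linear":[0,0,-0.5],"yaw":0},{"hand":1.5,"linear":[0,0,-0.5],"yaw":0},{"hand":1.5,"linear":[0,0,-0.5],"yaw":0}]'
python3 - <<'E'
from h import *
p=r.capture('top')
cv2.imwrite('pics/g.png',cv2.resize(p['pixels'][190:310,200:360],None,fx=4,fy=4)[:,:,::-1])
q=r.capture('scene');cv2.imwrite('pics/gs.png',cv2.resize(q['pixels'][180:360,200:400],None,fx=3,fy=3)[:,:,::-1])
for k in('jaw_front','clip','clip_jaws'):
    print(k,[(round(d['conf'],2),np.round(d['point'],4)) for P in(p,q) for d in r.landmark_of(k,P)] if k!='jaw_front' else '')
E
```

```text
t: 5.68
tool_pos: [0.4741, 0.154, 0.1303]
tcp_rot: [0.827, 0.563, 0.002, 0.002]
wrist_force: [1.1, -1.3, 15.3]
grip_width: 0.024
grip_force: 58.1
jaw_front 
clip [(0.87, array([0.4506, 0.2706, 0.0415])), (0.61, array([0.4713, 0.155 , 0.0823]))]
clip_jaws [(0.73, array([ 0.4486,  0.265 , -0.0012])), (0.59, array([0.4683, 0.1558, 0.0371]))]
```

View pics/gs.png

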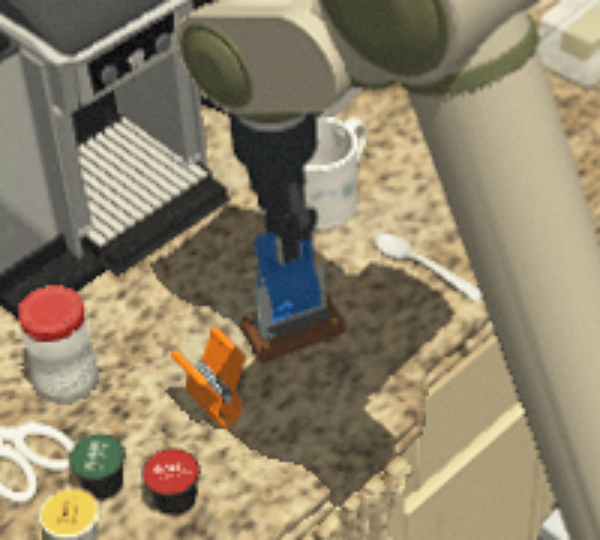

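The blue clip at (290,275) is squeezed between the fingers. The jaws appear open either side of the grey fin at (295,318). Lift.

```bash
python3 -m handwheel '[{"hand":1.5,"linear":[0,0,-0.3],"yaw":0},{"hand":1.5,"linear":[0,0,-0.7],"yaw":0},{"hand":1.5,"linear":[0,0,-1.2],"yaw":0},{"hand":1.5,"linear":[0,0,-1.7],"yaw":0}]'
python3 - <<'E'
from h import *
print(r.observe()['wrist_force'])
q=r.capture('scene');cv2.imwrite('pics/gs2.png',cv2.resize(q['pixels'][220:320,240:360],None,fx=5,fy=5)[:,:,::-1])
p=r.capture('top')
for k in('clip','clip_jaws','clip_grip'):
    print(k,[(round(d['conf'],2),np.round(d['point'],4)) for P in(p,q) for d in r.landmark_of(k,P)])
E
```

```text
t: 6.48
tool_pos: [0.4721, 0.1542, 0.1455]
tcp_rot: [0.827, 0.563, -0.0, -0.0]
wrist_force: [-0.2, 0.1, -0.5]
grip_width: 0.0242
grip_force: 58.8
[-0.15435345  0.11623546 -0.54235288]
clip [(0.92, array([0.4695, 0.1561, 0.0983])), (0.8, array([0.4505, 0.2702, 0.0407]))]
clip_jaws [(0.91, array([0.448 , 0.2679, 0.0039])), (0.59, array([0.4634, 0.1582, 0.0544]))]
clip_grip [(0.52, array([0.4696, 0.1524, 0.0028])), (0.82, array([0.4486, 0.2741, 0.0791])), (0.66, array([0.467 , 0.1503, 0.1346]))]
```

View pics/gs2.png

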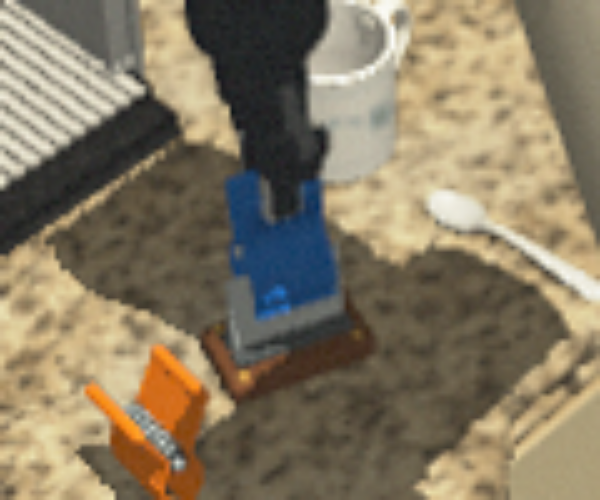

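Lifted free: the jaws straddle the fin at (290,310) with no wrist load. Rise on, then transit.

```bash
python3 -m handwheel '[{"hand":1.5,"linear":[0,0,-1.5],"yaw":0},{"hand":1.5,"linear":[0,0,-3],"yaw":0},{"hand":1.5,"linear":[0,0,-5],"yaw":0},{"hand":1.5,"linear":[0,0,-7],"yaw":0},{"hand":1.5,"linear":[0,0,-8],"yaw":0},{"hand":1.5,"linear":[0,0,-8],"yaw":0}]'
python3 -c "
from h import *
delta(.465,-.153,.225,25)"
```

```text
t: 7.62
tool_pos: [0.4723, 0.1542, 0.2254]
tcp_rot: [0.827, 0.563, 0.0, 0.0]
wrist_force: [0.2, -0.7, -0.6]
grip_width: 0.0244
grip_force: 59.0
linear cm [-28.85  10.57   0.04] yaw -46.49 alt 133.51 tool y now -21.49 tilt [ 7.e-04  0.e+00 -1.e+00]
```

```bash
python3 -m handwheel '[{"hand":1.5,"linear":[-1,0.4,0],"yaw":-1},{"hand":1.5,"linear":[-3,1.1,0],"yaw":-4},{"hand":1.5,"linear":[-6,2.2,0],"yaw":-8},{"hand":1.5,"linear":[-9,3.3,0],"yaw":-13},{"hand":1.5,"linear":[-12,4.4,0],"yaw":-18},{"hand":1.5,"linear":[-15,5.5,0],"yaw":-23},{"hand":1.5,"linear":[-18,6.6,0],"yaw":-28},{"hand":1.5,"linear":[-21,7.7,0],"yaw":-33},{"hand":1.5,"linear":[-24,8.8,0],"yaw":-38},{"hand":1.5,"linear":[-26.5,9.7,0],"yaw":-42},{"hand":1.5,"linear":[-28,10.3,0],"yaw":-45},{"hand":1.5,"linear":[-28.8,10.6,0],"yaw":-46.5},{"hand":1.5,"linear":[-28.8,10.6,0],"yaw":-46.5},{"hand":1.5,"linear":[-28.8,10.6,0],"yaw":-46.5}]'
python3 - <<'E'
from h import *
delta(.465,-.153,.178,25)
for n in('scene','top'):
    p=r.capture(n);uv=proj(p,[[.465,-.153,.14]])[0].astype(int);print(n,uv,p['pixels'].shape)
    u0,v0=uv-[60,50];c=p['pixels'][v0:v0+100,u0:u0+120]
    globals()[n]=cv2.resize(c,(400,333),interpolation=cv2.INTER_CUBIC)
    for k in('clip','clip_jaws','clip_grip','card_edge'):
        print(k,[(round(d['conf'],2),np.round(d['point'],4)) for d in r.landmark_of(k,p) if d['point'][1]<0])
cv2.imwrite('pics/c.png',np.hstack([scene,top])[:,:,::-1])
E
```

```text
t: 9.38
tool_pos: [0.4652, -0.1522, 0.2248]
tcp_rot: [0.537, 0.843, 0.0, -0.001]
wrist_force: [-0.7, -0.4, -0.2]
grip_width: 0.0239
grip_force: 59.0
linear cm [-0.07 -0.05  4.68] yaw -0.0 alt 180.0 tool y now 25.0 tilt [-8.e-04  6.e-04 -1.e+00]
scene [368 206] (480, 640, 3)
clip []
clip_jaws []
clip_grip []
card_edge []
top [401 257] (480, 640, 3)
clip [(0.37, array([ 3.968e-01, -3.862e-01,  3.000e-04]))]
clip_jaws []
clip_grip []
card_edge []
```

View pics/c.png

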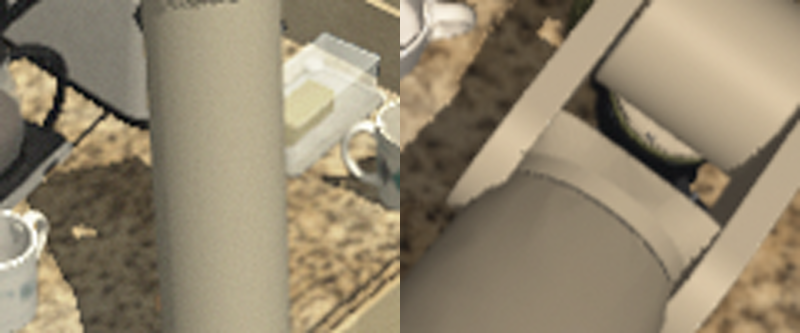

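The arm hides clip and card in both views (the forearm fills each crop), so the lowering goes by the calibrated numbers, which agree to about 2 mm against ±11 mm of clearance, and by the wrist force.

```bash
python3 -m handwheel '[{"hand":1.5,"linear":[-0.1,0,0.8],"yaw":0},{"hand":1.5,"linear":[-0.1,0,1.6],"yaw":0},{"hand":1.5,"linear":[-0.1,0,2.4],"yaw":0},{"hand":1.5,"linear":[-0.1,0,3.0],"yaw":0},{"hand":1.5,"linear":[-0.1,0,3.5],"yaw":0},{"hand":1.5,"linear":[-0.1,0,3.8],"yaw":0},{"hand":1.5,"linear":[-0.1,0,3.8],"yaw":0}]'
```

```text
t: 10.75
tool_pos: [0.4657, -0.1536, 0.1872]
tcp_rot: [0.537, 0.843, -0.0, -0.0]
wrist_force: [-0.1, -0.5, -0.5]
grip_width: 0.0235
grip_force: 59.0
```

```bash
python3 -m handwheel '[{"hand":1.5,"linear":[0,0,0.3],"yaw":0},{"hand":1.5,"linear":[0,0,0.6],"yaw":0},{"hand":1.5,"linear":[0,0,0.9],"yaw":0},{"hand":1.5,"linear":[0,0,1.1],"yaw":0},{"hand":1.5,"linear":[0,0,1.1],"yaw":0},{"hand":1.5,"linear":[0,0,1.1],"yaw":0},{"hand":1.5,"linear":[0,0,1.1],"yaw":0}]'
python3 - <<'E'
from h import *
s=r.observe();print(s['wrist_force'],s['torque']);delta(.465,-.153,.1755,25)
for n in('scene','top'):
    p=r.capture(n)
    for k in('clip','card_stand','card_edge','clip_jaws'):
        print(n,k,[(round(d['conf'],2),np.round(d['point'],4)) for d in r.landmark_of(k,p) if d['point'][1]<0])
    cv2.imwrite(f'pics/end_{n}.png',p['pixels'][:,:,::-1])
E
```

```text
t: 11.62
tool_pos: [0.4658, -0.1536, 0.1764]
tcp_rot: [0.537, 0.843, -0.0, 0.0]
wrist_force: [0.5, -0.2, -0.5]
grip_width: 0.0239
grip_force: 59.0
[ 0.53901753 -0.2401208  -0.54025631] [0.02314324 0.00502334 0.03973347]
linear cm [ 0.09 -0.05  0.09] yaw 0.01 alt -179.99 tool y now 25.01 tilt [ 2.e-04 -1.e-04 -1.e+00]
scene clip []
scene card_stand []
scene card_edge []
scene clip_jaws []
top clip []
top card_stand []
top card_edge []
top clip_jaws []
```

View pics/end_scene.png

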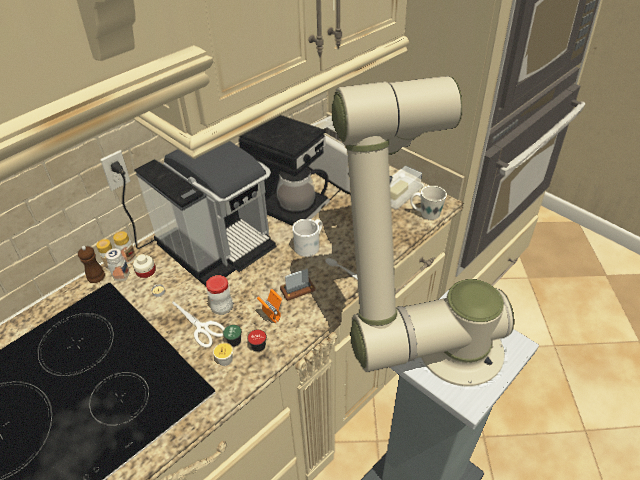

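The rail at (297,283) is empty and the bystanders are undisturbed. The clip is hidden behind the forearm, but the pose is on target, the grip is 59 N and there is no contact force. Hand in.

```bash
python3 -c "
from plant import r
print(r.job_done())"
```

```text
the job is handed in; nothing more can be done
None
```

I handed the job in at about 11.7 s: by calculation the blue clip is held squeezed open over the middle of the card's edge, jaws about 15 mm down each side, with a 59 N grip and no contact force; the arm hid the clip from both cameras, so this is not confirmed by sight.

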